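# Draw the red-handled pattern plate off its sand mould

### The arm

A 6-joint arm with a two-finger parallel gripper is mounted at the origin on the work surface. World frame = base frame: x ahead of the robot, y to its left, z up, the work surface at z = 0. Lengths are in mm, angles in rad, forces in N, time in s.
With the tool pointing down it reaches from about 275 to 1000 mm from the base axis. Payload 8.4 kg.
Tool frame: the origin (TCP) lies on the centre line of the jaws, within the pads' length; the fingertips stand 17 mm ahead of it and the grasp point (between the pads) lies 2 mm behind it; z points along the fingers, y is the line along which they close (so a half turn about z gives the same grasp; the last joint's range is limited). The gripper opens to 85 mm and grips with 20 to 120 N. Pads are 22 mm wide; open, the fingers measure 114 mm over their backs; the gripper's body (76 mm by 85 mm) begins 54 mm behind the grasp point. The pads swing forward as they close: fully open they stand 13 mm farther back than shut.
Start: joints at [1.311, 0.353, 1.633, -0, 1.155, -0.002], TCP at [159.345, 604.349, 248.281] pointing down, gripper open.
Joint ranges: [-2.63, 2.63], [-0.92, 2.1], [0.06, 2.66], [-1.3, 4.44], [0, 2.69], [-3.02, 3.02]. Speed limits (rad/s): [2.22, 2.22, 2.79, 3.14, 3.14, 3.14].

### API

Orientations are given as [roll, pitch, yaw] about the fixed x, y, z axes, in that order (R = Rz(yaw) Ry(pitch) Rx(roll)).
In Python, from rig import r, eyes gives the robot as it stands. The module is installed in compiled form; this text tells all that it offers.
- The arm moves only by the shell command python3 -m inch 'ROWS' [FORCE]. ROWS is JSON, a list of rows, each a list of 7 numbers: the shift along the tool's x, y, z in m, then the turn, a rotation vector about the tool's x, y, z in degrees, then the closure, from -1 (fully open) to 1 (shut). In form: [[x, y, z, rx, ry, rz, gripper], ...]. A call has 1 to 8 rows; each row shifts and turns the commanded pose from where the row before left it, along the tool's axes as they then stand; what a row does not reach is not made up. A row lasts 1/10 s, in which the tool goes at most 50 mm and 8.59 degrees, less where a joint would pass 70% of its speed; a pose out of reach is approached as far as the arm can. A call with a gripper value outside its range is refused whole. The fingers move at their own pace and stop on an object; FORCE is the grip in N (left out, the last holds). Time passes only in rows, so rows that do not move let the fingers close. It gives the time, the measured TCP pose, the force, the opening and the grip force at its end, in the units of the state.
- r.sense(): the state, without advancing time (a new reading comes with each control period).
- eyes.grab_frame(name): name is "side" or "top"; returns a dict with "img" (480x640x3 uint8, blue, green, red), "fx", "fy", "cx", "cy" (pixels), "R" (3x3) and "t" (3): a world point X has camera coordinates R X + t. Camera axes: x right, y down, z forward; pixel columns grow to the right and rows downward; lengths in mm; the calibration is good to about 2 mm. A picture is of the moment at which its call begins. There is no depth.
- r.sign_off(): hands the job in; it is judged then, once.
The state is a dict: "clock": time; "qpos": joint angles; "qvel": joint speeds; "joint_efforts": joint torques, N m; "eef_pos": TCP position; "tcp_rot": TCP orientation; "contact_force": force on the tool from outside, world axes, zero at the start; "wrist_torque": the same for the moment, N m; "opening": opening from 0.0 (shut) to 1.0 (fully open); "grasp_force": force on a finger pad.
Only numpy, scipy, OpenCV 4.12 (cv2) and the standard library are available. Lean on these libraries where they do the work, as an engineer would, in place of code of your own. Each camera call takes 0.05 s, during which the arm holds its last target. There are 200 camera calls.

### The job

Draw the pattern plate with the red handle straight up off the two guide pins of its sand mould, keeping it level so that it does not jam and drag the mould along. Then set it down gently on the wooden rest, flat on both battens, centred on the rest with its long side along the rest's long side, and let go. Leave the mould where it stands, and do not disturb the blue-handled plate on the other mould.

Things in the scene. Friction and masses are not known exactly. Their poses are not given: they have to be found in the camera images.
- plate_red: Loose aluminium plate 220 (x) x 120 (y) x 8 mm, 0.45 kg; 14 mm holes at x = +-95 on mould_red's pins. Origin: centre of the plate's underside, z up. On top, centred, a solid red grip bar 80 (x) x 18 (y) mm, from z = 8 to 48 mm: pinch it across y. Below, centred, a wooden pattern 70 x 50 mm hangs 15 mm down into the mould. Starts level, origin 60 mm above the mould's.
- mould_red: Mould under the red-handled plate: wooden flask 220 (x) x 140 (y) x 60 mm of cream sand, 3 kg, loose on the table. Two upright steel pins, 10 mm diameter, at x = +-95, y = 0, tips at z = 95 mm (27 mm above the seated plate's top). Cavity in its top 81 x 61 mm, 20 mm deep. Origin: centre of its underside, x along its long side, z up.
- rest: Empty wooden rest, fixed: plywood board 220 (x) x 150 (y) x 8 mm with two pale battens, each 22 (x) x 130 (y) mm, centred at x = +-70, tops at z = 40 mm. The plate lies across both, its pattern in the 118 mm gap between. Origin: centre of the board's underside, x along its long side, z up.
- plate_blue: The other plate, the same but with a blue bar (top 108 mm above the table), on its own like mould; leave it alone. Origin and axes as the red-handled plate's. The two moulds and the rest stand side by side in any order, so the red-handled plate may have to pass over this one. A grey bin 85 mm high, a brush and a spatula lie farther out.

How it is judged (in metres and radians):
On the way:
1. the red-handled plate is raised clear of its guide pins (its underside above their tips) (z of plate_red in the frame of mould_red above 0.096 m and distance of mould_red from where it was at the start of the episode below 0.015 m), for 0.1 s.
At the end, for the whole second after the job is handed in: The red-handled plate lies flat and at rest on both battens of the rest, handle up, its centre within 20 mm of the rest's centre and its long side within 12 degrees of the rest's; its mould and the blue-handled plate are within 15 mm of where they started (horizontal distance between plate_red and rest below 0.02 m and angle between the x axis of plate_red and the x axis of rest, either way round below 0.21 rad and z of plate_red in the frame of rest between 0.035 and 0.045 m and angle between plate_red's own z axis and vertical below 0.06 rad and linear speed of plate_red below 0.02 m/s and distance of each of mould_red, plate_blue from where it was at the start of the episode below 0.015 m); the robot touches nothing.
It fails at once if the red-handled plate is tilted more than 14 degrees (angle between plate_red's own z axis and vertical above 0.245 rad).
It fails at once if the mould is dragged or lifted with the plate (moved more than 15 mm) (distance of mould_red from where it was at the start of the episode above 0.015 m).
It fails at once if the plate is dropped or slammed onto the rest (over 80 N) (contact force between plate_red and rest above 80 N).
It fails at once if the blue-handled plate is disturbed (moved more than 15 mm) (distance of plate_blue from where it was at the start of the episode above 0.015 m).
It also fails if it takes over 48 s, if anything falls off the work surface, if the arm or the gripper's body presses on something with over 40 N, if the wrist force passes 120 N, or if a joint passes its speed limit or range.

## Working session

There is one attempt and no reset: what is moved stays moved. The work goes in short steps, Python scripts to look and compute and a shell command to move; the robot and the scene stay as the last step left them, time stands still between calls to the robot, and variables do not carry over. Pictures are saved under pics/ and viewed, at most 10 in all, crops included, and the job is handed in when it is done.

```bash
mkdir -p pics; python3 - <<'E'
from rig import r, eyes
import cv2,pickle
for n in("top","side"):
    f=eyes.grab_frame(n); cv2.imwrite(f"pics/{n}0.png",f["img"]); pickle.dump(f,open(n+"0.pkl","wb"))
    print(n,f["fx"],f["cx"],f["cy"],f["R"],f["t"])
print(r.sense())
E
```

```text
top 574.1675444465179 313.8187541652469 244.19009943828127 [[ 0.00234118 -0.99992085  0.01236153]
 [-0.99834123 -0.00304825 -0.05749337]
 [ 0.0575265  -0.01220642 -0.99826936]] [-15.00350933 494.26002733 996.98601592]
side 601.7494937472724 320.3084893901888 242.32868359988072 [[ 0.85505498 -0.51845324  0.00933878]
 [-0.35241278 -0.59423677 -0.72297157]
 [ 0.3803764   0.61488934 -0.69081466]] [-410.84164447  244.12851491  961.34506058]
{'clock': 0.1, 'qpos': array([ 1.31063720e+00,  3.53582816e-01,  1.63403780e+00, -1.18481006e-05,
        1.15519950e+00, -2.38837845e-03]), 'qvel': array([-0.00074498, -0.00061528, -0.00127491,  0.00076342, -0.00023553,
        0.00088267]), 'joint_efforts': array([ 1.20505018e-03, -6.06357765e+01, -3.42820644e+01,  1.71822126e-04,
        3.93496957e-03, -1.30067988e-06]), 'eef_pos': array([159.2236439 , 603.97104338, 247.64368488]), 'tcp_rot': array([-3.14036516e+00,  7.90196608e-06,  2.88382670e+00]), 'contact_force': array([-0.62431801,  0.3056326 ,  0.33028798]), 'wrist_torque': array([ 0.0246882 , -0.00240967, -0.00515547]), 'grasp_force': 0.0, 'opening': 0.9989877041646837}
```

View pics/top0.png

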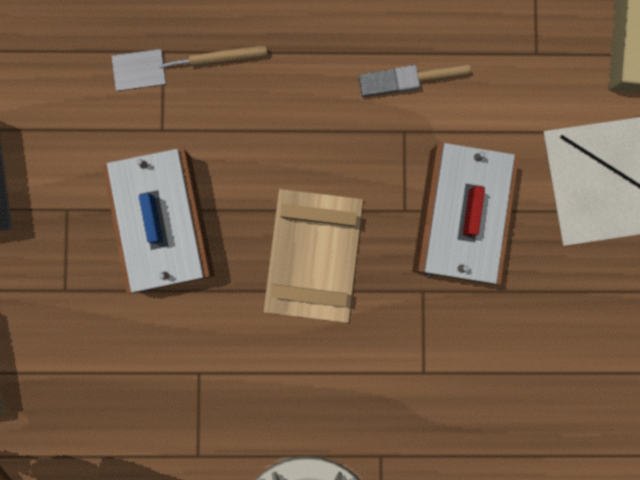

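View pics/side0.png

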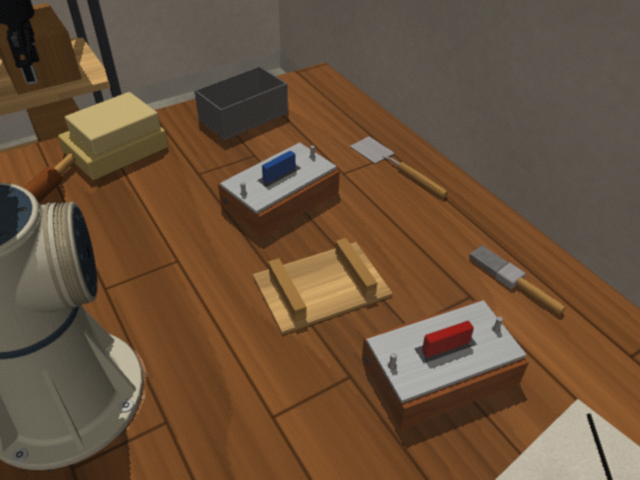

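The top view shows the red plate at about (468,213), the empty rest at (314,255) and the blue plate at (157,220). The rest lies between the two moulds, so the path from red to rest is clear. I'll enlarge both to read off pixel positions.

```bash
python3 - <<'E'
import cv2,numpy as np
i=cv2.imread("pics/top0.png")
a=cv2.resize(i[135:295,405:525],None,fx=3.3333,fy=3.3333,interpolation=cv2.INTER_CUBIC)
b=cv2.resize(i[180:340,255:375],None,fx=3.3333,fy=3.3333,interpolation=cv2.INTER_CUBIC)
o=np.hstack([a,b]);print(o.shape)
cv2.imwrite("pics/c0.png",o)
E
```

```text
(533, 800, 3)
```

View pics/c0.png

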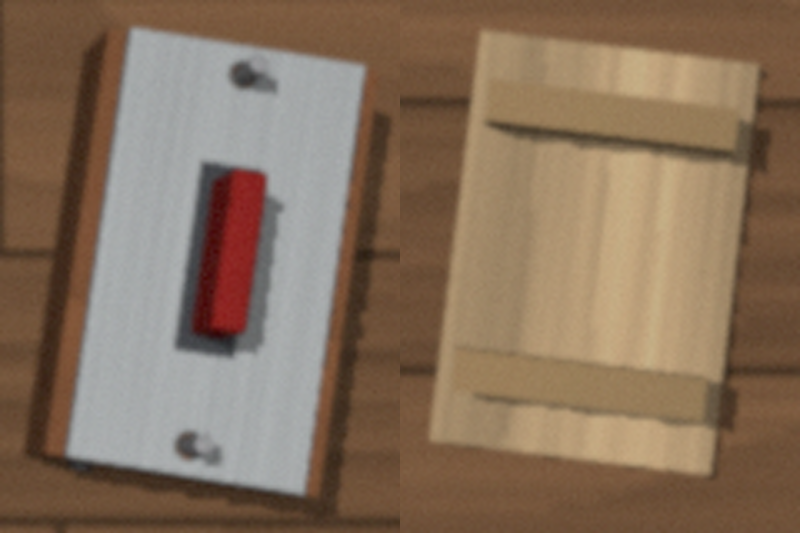

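```bash
cat > h.py <<'E'
import numpy as np,pickle
def W(f,u,v,z):
    d=f["R"].T@np.array([(u-f["cx"])/f["fx"],(v-f["cy"])/f["fy"],1]); c=-f["R"].T@f["t"]
    return c+d*(z-c[2])/d[2]
def rect(f,P,z,name):
    X=np.array([W(f,u,v,z) for u,v in P])[:,:2]; m=X.mean(0)
    L=(X[0]+X[1]-X[2]-X[3])/2; S=(X[0]+X[3]-X[1]-X[2])/2
    print(name,m.round(1),"len",np.linalg.norm(L).round(1),np.linalg.norm(S).round(1),"ang",np.degrees(np.arctan2(L[1],L[0])).round(2),np.degrees(np.arctan2(-S[0],S[1])).round(2))
E
python3 - <<'E'
from h import *
t=pickle.load(open("top0.pkl","rb")); s=pickle.load(open("side0.pkl","rb"))
c=lambda L,x,y:[(x+a/3.3333-.35,y+b/3.3333-.35) for a,b in L]
rect(t,c([(130,28),(367,66),(308,496),(66,457)],405,135),68,"plate")
rect(t,c([(232,170),(267,173),(244,333),(211,333)],405,135),108,"bar")
rect(t,c([(80,31),(360,65),(313,474),(31,440)],255,180),8,"rest")
rect(t,c([(90,80),(341,110),(307,422),(53,388)],255,180),40,"battens")
rect(s,[(487,303),(525,353),(405,402),(366,347)],68,"plate side")
p=c([(243,72),(188,443)],405,135); print([W(t,*q,95).round(1) for q in p])
E
```

```text
plate [ 544.9 -275.2] len 220.1 122.2 ang -8.88 -8.95
bar [ 544.4 -273.7] len 79.3 16.5 ang -8.53 -2.33
rest [475.5 -13.3] len 218.8 150.3 ang -6.55 -6.74
battens [475.2 -13.7] len 160.6 130.9 ang -6.4 -7.06
plate side [ 544.5 -279.3] len 223.3 110.3 ang -7.29 -6.86
[array([ 635., -281.,   95.]), array([ 452.4, -251.6,   95. ])]
```

```bash
python3 -m inch '[[0,0,0,0,0,-5.9,-1],[-0.0235,-0.0368,0,0,0,0,-1],[-0.0235,-0.0368,0,0,0,0,-1],[-0.0235,-0.0368,0,0,0,0,-1],[-0.0235,-0.0368,0,0,0,0,-1],[-0.0235,-0.0368,0,0,0,0,-1],[-0.0235,-0.0368,0,0,0,0,-1],[-0.0235,-0.0368,0,0,0,0,-1]]' 40
python3 -m inch '[[-0.0235,-0.0368,0,0,0,0,-1],[-0.0235,-0.0368,0,0,0,0,-1],[-0.0235,-0.0368,0,0,0,0,-1],[-0.0235,-0.0368,0,0,0,0,-1],[-0.0235,-0.0368,0,0,0,0,-1],[-0.0235,-0.0368,0,0,0,0,-1],[-0.0235,-0.0368,0,0,0,0,-1],[-0.0235,-0.0368,0,0,0,0,-1]]'
python3 -m inch '[[-0.0235,-0.0368,0,0,0,0,-1],[-0.0235,-0.0368,0,0,0,0,-1],[-0.0235,-0.0368,0,0,0,0,-1],[-0.0235,-0.0368,0,0,0,0,-1],[-0.0235,-0.0368,0,0,0,0,-1],[-0.0235,-0.0368,0,0,0,0,-1],[0,0,0,0,0,0,-1],[0,0,0,0,0,0,-1]]'
```

```text
clock: 0.9
eef_pos: [282.3, 322.7, 248.1]
tcp_rot: [-3.141, -0.0, 2.987]
contact_force: [1.9, 0.0, -0.0]
opening: 1.001
grasp_force: 0.0
clock: 1.7
eef_pos: [422.8, 2.7, 248.3]
tcp_rot: [3.141, 0.0, 2.987]
contact_force: [1.1, 1.2, -0.6]
opening: 0.996
grasp_force: 0.0
clock: 2.5
eef_pos: [527.4, -235.9, 247.5]
tcp_rot: [3.141, -0.001, 2.985]
contact_force: [-0.5, 0.2, -1.1]
opening: 0.999
grasp_force: 0.0
```

```bash
cat >> h.py <<'E'
from scipy.spatial.transform import Rotation as Ro
def delta(s,x,y,z,yaw):
    A=Ro.from_euler("xyz",s["tcp_rot"]); B=Ro.from_euler("xyz",[180,0,yaw],degrees=True)
    print("turn(tool,deg)",(A.inv()*B).as_rotvec(degrees=True).round(2),"shift after turn mm",B.inv().apply(np.array([x,y,z])-s["eef_pos"]).round(1))
E
python3 - <<'E'
from h import *
from rig import r,eyes
import cv2
s=r.sense();print(s["eef_pos"],np.degrees(s["tcp_rot"]),s["qpos"].round(2),s["clock"])
delta(s,544.6,-275,92,171.1)
f=eyes.grab_frame("side");i=f["img"]
cv2.imwrite("pics/s1.png",cv2.resize(i[180:440,320:600],None,fx=2.3,fy=2.3,interpolation=cv2.INTER_CUBIC))
E
```

```text
[ 527.40493022 -235.8524135   247.50843954] [ 1.79967477e+02 -8.24335476e-02  1.71032800e+02] [-0.42  0.28  1.74  0.    1.13 -1.84] 2.5
turn(tool,deg) [ 0.03 -0.08 -0.07] shift after turn mm [-23.  -36.  155.5]
```

View pics/s1.png

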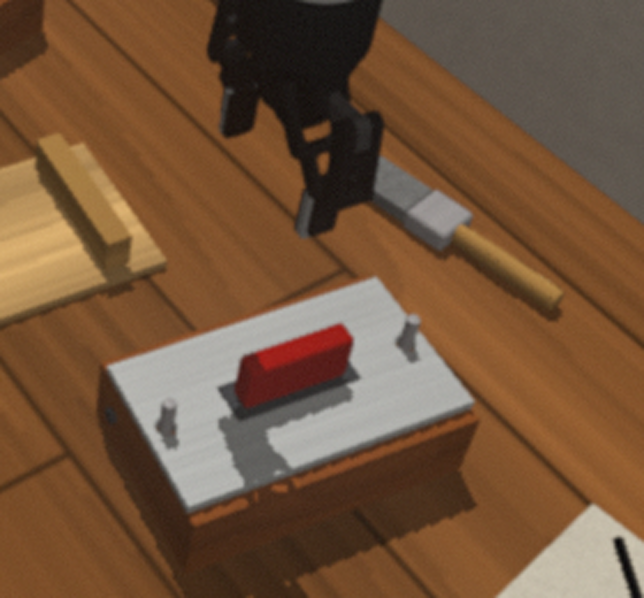

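The enlarged side crop shows the plate corners at about (377,278), (473,405), (188,508) and (107,367), and the pin tips at (169,404) and (413,320). The gripper is up and to the left of the plate.

```bash
python3 - <<'E'
from h import *
s=pickle.load(open("side0.pkl","rb"))
c=lambda L:[(320+a/2.3-.3,180+b/2.3-.3) for a,b in L]
rect(s,c([(377,278),(473,405),(190,508),(107,367)]),68,"plate")
rect(s,c([(345,326),(353,337),(252,373),(242,357)]),108,"bar")
p=[W(s,*q,95) for q in c([(169,404),(413,320)])];print(p,(p[0]+p[1])/2)
E
```

```text
plate [ 545.1 -274.5] len 218.6 120.9 ang -9.23 -9.36
bar [ 545.7 -273.9] len 78.2 12.1 ang -9.77 -10.2
[array([ 450.90738693, -259.13017396,   95.        ]), array([ 638.44502965, -288.95885105,   95.        ])] [ 544.67620829 -274.0445125    95.        ]
```

```bash
python3 -m inch '[[-0.0234,-0.0353,0,0,0,0,-1],[0,0,0.03,0,0,0,-1],[0,0,0.03,0,0,0,-1],[0,0,0.03,0,0,0,-1],[0,0,0.03,0,0,0,-1],[0,0,0,0,0,0,-1],[0,0,0,0,0,0,-1]]'
python3 - <<'E'
from h import *
from rig import r,eyes
import cv2
delta(r.sense(),545,-274.4,92,171)
f=eyes.grab_frame("top");i=f["img"]
a=cv2.resize(i[130:300,400:540],None,fx=2.8,fy=2.8,interpolation=cv2.INTER_CUBIC)
f=eyes.grab_frame("side");i=f["img"]
b=cv2.resize(i[260:430,350:490],None,fx=2.8,fy=2.8,interpolation=cv2.INTER_CUBIC)
cv2.imwrite("pics/c2.png",np.hstack([a,b]))
E
```

```text
clock: 3.25
eef_pos: [545.2, -272.8, 128.7]
tcp_rot: [3.141, -0.001, 2.988]
contact_force: [0.9, -0.3, 1.4]
opening: 1.002
grasp_force: 0.0
turn(tool,deg) [ 0.02 -0.06  0.19] shift after turn mm [-0.  -1.7 36.7]
```

View pics/c2.png

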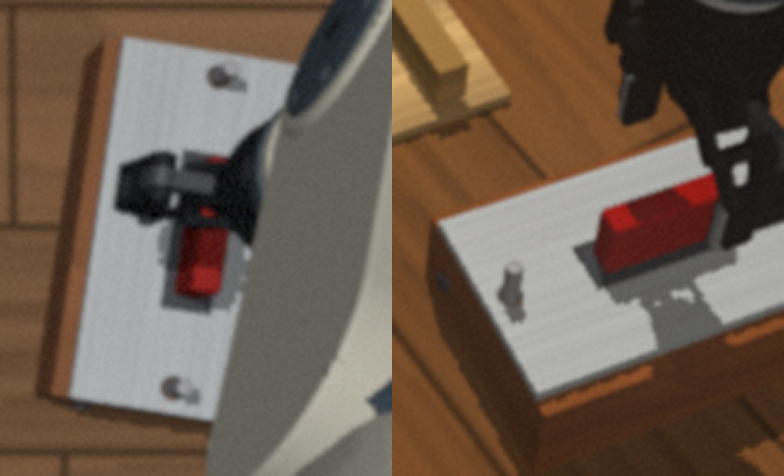

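The top crop shows the finger at about (150,185), while the centre of the bar is near (200,227). The side crop has the fingertip at (735,240), near the far end of the bar. I'll check that against where the reported pose should put it.

```bash
python3 - <<'E'
from h import *
from rig import r
s=r.sense();A=Ro.from_euler("xyz",s["tcp_rot"]);print(s["eef_pos"])
t=pickle.load(open("top0.pkl","rb")); d=pickle.load(open("side0.pkl","rb"))
def P(f,X):
    c=f["R"]@X+f["t"];return np.array([f["fx"]*c[0]/c[2]+f["cx"],f["fy"]*c[1]/c[2]+f["cy"]])
for z in(4,17):
  for y in(-43,-57,43,57):
    X=A.apply([0,y,z])+s["eef_pos"]
    print(z,y,X.round(),((P(t,X)-[400,130])*2.8).round(),((P(d,X)-[350,260])*2.8+[392,0]).round())
for z in (100,115,125): print(z,W(d,350+(735-392)/2.8,260+240/2.8,z).round(), W(t,400+150/2.8,130+185/2.8,z+25).round())
E
```

```text
[ 546.41866749 -273.6881956   130.1892385 ]
4 -43 [ 540. -316.  126.] [298. 229.] [720. 237.]
4 -57 [ 538. -330.  126.] [323. 233.] [734. 257.]
4 43 [ 553. -231.  126.] [148. 205.] [636. 121.]
4 57 [ 555. -217.  126.] [123. 202.] [624. 104.]
17 -43 [ 540. -316.  113.] [290. 232.] [715. 252.]
17 -57 [ 538. -330.  113.] [314. 236.] [730. 272.]
17 43 [ 553. -231.  113.] [142. 208.] [633. 136.]
17 57 [ 555. -217.  113.] [118. 204.] [620. 119.]
100 [ 563. -309.  100.] [ 565. -233.  125.]
115 [ 553. -316.  115.] [ 563. -229.  140.]
125 [ 546. -321.  125.] [ 561. -227.  150.]
```

The predicted tip positions match the picture to within a few mm, since the open fingers sit farther back. I'll go down and close.

```bash
python3 -m inch '[[0,-0.001,0.02,0,0,0.1,-1],[0,0,0.018,0,0,0,-1],[0,0,0,0,0,0,-1],[0,0,0,0,0,0,-1],[0,0,0,0,0,0,-1]]' 40; python3 -m inch '[[0,0,0,0,0,0,0],[0,0,0,0,0,0,0.3],[0,0,0,0,0,0,0.45],[0,0,0,0,0,0,0.5],[0,0,0,0,0,0,0.55],[0,0,0,0,0,0,0.6]]'
```

```text
clock: 3.85
eef_pos: [546.2, -275.2, 92.0]
tcp_rot: [-3.141, 0.002, 2.985]
contact_force: [0.5, -0.7, 0.3]
opening: 0.999
grasp_force: 0.0
clock: 4.45
eef_pos: [545.4, -274.6, 90.4]
tcp_rot: [3.141, -0.0, 2.985]
contact_force: [-0.8, 1.9, 2.6]
opening: 0.208
grasp_force: 27.7
```

```bash
python3 -m inch '[[0,0,0,0,0,0,0.8],[0,0,0,0,0,0,1],[0,0,0,0,0,0,1],[0,0,0,0,0,0,1]]' 60;  python3 -m inch '[[0,0,-0.003,0,0,0,1],[0,0,-0.003,0,0,0,1],[0,0,-0.003,0,0,0,1],[0,0,0,0,0,0,1]]'; python3 -c "
from rig import r
s=r.sense();print(s['contact_force'],s['wrist_torque'],s['tcp_rot'])"
```

```text
clock: 4.85
eef_pos: [545.4, -274.7, 90.5]
tcp_rot: [3.141, 0.0, 2.985]
contact_force: [0.2, 3.4, 4.7]
opening: 0.205
grasp_force: 59.2
clock: 5.25
eef_pos: [545.2, -274.8, 99.4]
tcp_rot: [3.142, -0.0, 2.985]
contact_force: [0.0, 0.6, -3.6]
opening: 0.199
grasp_force: 58.6
[ 0.04277068  0.61885123 -3.56819163] [ 0.18937942 -0.0305553  -0.07188307] [ 3.14152764e+00 -1.95195798e-04  2.98492132e+00]
```

Wrist load is about 3.6 N, close to the plate's weight, with little side force. It isn't jamming, so I'll lift further.

```bash
python3 -m inch '[[0,0,-0.005,0,0,0,1],[0,0,-0.005,0,0,0,1],[0,0,-0.005,0,0,0,1],[0,0,-0.005,0,0,0,1],[0,0,0,0,0,0,1]]';  python3 -m inch '[[0,0,-0.008,0,0,0,1],[0,0,-0.01,0,0,0,1],[0,0,-0.012,0,0,0,1],[0,0,-0.012,0,0,0,1],[0,0,-0.012,0,0,0,1],[0,0,-0.012,0,0,0,1],[0,0,-0.006,0,0,0,1],[0,0,0,0,0,0,1]]'
python3 - <<'E'
from h import *
from rig import r,eyes
import cv2
s=r.sense();print(s['contact_force'],s['wrist_torque'])
delta(s,475.3,-13.5,175,173.4)
f=eyes.grab_frame("side");cv2.imwrite("pics/s3.png",f["img"])
E
```

```text
clock: 5.75
eef_pos: [545.7, -274.9, 120.3]
tcp_rot: [-3.141, 0.001, 2.985]
contact_force: [0.1, 1.2, -3.3]
opening: 0.201
grasp_force: 58.8
clock: 6.55
eef_pos: [545.8, -275.1, 192.5]
tcp_rot: [-3.141, 0.002, 2.985]
contact_force: [0.5, -0.3, -4.1]
opening: 0.206
grasp_force: 58.7
[ 0.52833017 -0.25618176 -4.10300833] [ 0.03451205 -0.04953842  0.01171655]
turn(tool,deg) [-0.04  0.1  -2.37] shift after turn mm [100.1 251.7  17.5]
```

View pics/s3.png

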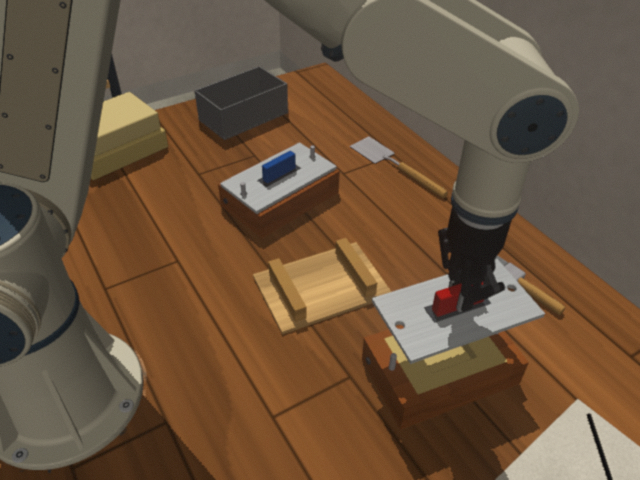

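The side view shows the plate level and clear of the pins, with its holes at (400,324) and (512,287). The mould hasn't moved. I'll carry the plate to the rest.

```bash
python3 -m inch '[[0,0.0,0,0,0,-1.2,1],[0,0.0,0,0,0,-1.2,1],[0.005,0.0125,0,0,0,0,1],[0.008,0.02,0,0,0,0,1],[0.01,0.025,0,0,0,0,1],[0.01,0.025,0,0,0,0,1],[0.01,0.025,0,0,0,0,1],[0.01,0.025,0,0,0,0,1]]'; python3 -m inch '[[0.01,0.025,0,0,0,0,1],[0.01,0.025,0,0,0,0,1],[0.01,0.025,0,0,0,0,1],[0.01,0.025,0,0,0,0,1],[0.01,0.025,0,0,0,0,1],[0.007,0.019,0,0,0,0,1],[0,0,0,0,0,0,1],[0,0,0,0,0,0,1]]'
python3 - <<'E'
from h import *
from rig import r,eyes
import cv2
s=r.sense();print(s['eef_pos'],s['tcp_rot'],s['clock'])
delta(s,475.3,-13.5,85,173.4)
f=eyes.grab_frame("side");i=f["img"]
cv2.imwrite("pics/s4.png",cv2.resize(i[170:350,220:440],None,fx=3,fy=3,interpolation=cv2.INTER_CUBIC))
E
```

```text
clock: 7.4
eef_pos: [506.8, -135.4, 191.0]
tcp_rot: [3.141, -0.001, 3.027]
contact_force: [0.7, -0.2, -4.7]
opening: 0.199
grasp_force: 59.0
clock: 8.2
eef_pos: [467.3, 13.0, 191.2]
tcp_rot: [-3.141, -0.0, 3.029]
contact_force: [-0.1, 0.2, -3.6]
opening: 0.196
grasp_force: 59.4
[467.30628181  12.95413472 191.24678478] [-3.14142070e+00 -3.32532750e-05  3.02861618e+00] 8.2
turn(tool,deg) [-0.01 -0.    0.13] shift after turn mm [-11.  -25.4 106.2]
```

View pics/s4.png

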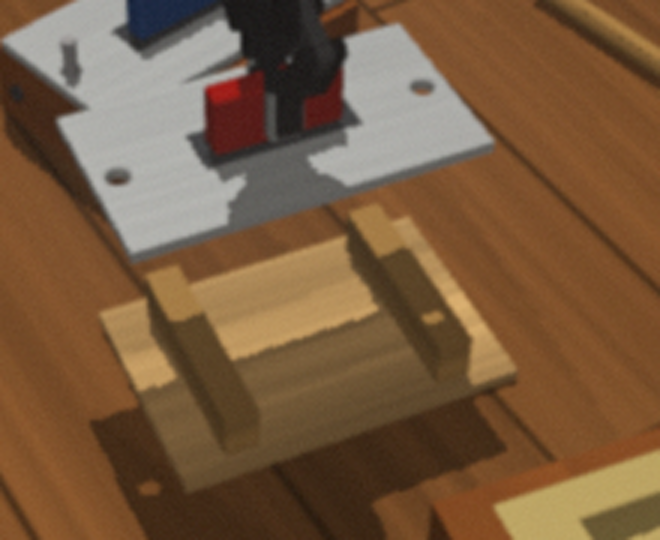

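The held plate is level. Its holes are at (118,177) and (422,87) in the crop. I'll compare the plate's centre with the TCP and move back 25 mm over the rest.

```bash
python3 - <<'E'
from h import *
s=pickle.load(open("side0.pkl","rb"))
c=lambda L:[(220+a/3-.3,170+b/3-.3) for a,b in L]
p=[W(s,*q,168.7) for q in c([(118,177),(422,87)])];print(p,(p[0]+p[1])/2,"tcp 467.3 13")
rect(s,c([(402,24),(494,145),(133,255),(58,120)]),168.7,"plate")
E
python3 -m inch '[[-0.006,-0.0127,0,0,0,0.1,1],[-0.005,-0.0127,0,0,0,0,1],[0,0,0.025,0,0,0,1],[0,0,0.025,0,0,0,1],[0,0,0.025,0,0,0,1],[0,0,0.015,0,0,0,1],[0,0,0.01,0,0,0,1],[0,0,0,0,0,0,1]]'
python3 - <<'E'
from h import *
from rig import r
s=r.sense();delta(s,475.3,-13.5,70.5,173.4)
E
```

```text
[array([373.10056059,  22.44581497, 168.7       ]), array([562.05741908,   1.52567355, 168.7       ])] [467.57898983  11.98574426 168.7       ] tcp 467.3 13
plate [467.8  10.7] len 219.5 120.6 ang -6.68 -7.25
clock: 9.05
eef_pos: [475.2, -15.0, 90.2]
tcp_rot: [-3.141, -0.002, 3.024]
contact_force: [-0.3, 0.0, -4.4]
opening: 0.202
grasp_force: 59.3
turn(tool,deg) [-0.02 -0.11 -0.14] shift after turn mm [ 0.1  1.5 19.7]
```

Alignment is good. I'll lower it gently until the force shows contact.

```bash
python3 -m inch '[[0,0.0015,0.005,0,0,0,1],[0,0,0.004,0,0,0,1],[0,0,0.004,0,0,0,1],[0,0,0.002,0,0,0,1],[0,0,0,0,0,0,1],[0,0,0,0,0,0,1]]'; python3 -m inch '[[0,0,0.001,0,0,0,1],[0,0,0.001,0,0,0,1],[0,0,0,0,0,0,1],[0,0,0,0,0,0,1]]'
```

```text
clock: 9.65
eef_pos: [475.9, -12.5, 76.4]
tcp_rot: [-3.142, 0.0, 3.025]
contact_force: [-0.4, 0.3, -4.1]
opening: 0.205
grasp_force: 59.4
clock: 10.05
eef_pos: [475.8, -12.5, 74.3]
tcp_rot: [-3.142, -0.0, 3.025]
contact_force: [-0.2, 0.5, -4.3]
opening: 0.201
grasp_force: 59.4
```

```bash
python3 -m inch '[[0,0,0.001,0,0,0,1],[0,0,0.001,0,0,0,1],[0,0,0,0,0,0,1],[0,0,0,0,0,0,1]]';python3 -m inch '[[0,0,0.001,0,0,0,1],[0,0,0,0,0,0,1],[0,0,0,0,0,0,1]]'
```

```text
clock: 10.45
eef_pos: [475.8, -12.5, 72.2]
tcp_rot: [-3.142, -0.0, 3.025]
contact_force: [0.4, 0.0, -4.0]
opening: 0.203
grasp_force: 59.4
clock: 10.75
eef_pos: [475.8, -12.5, 71.3]
tcp_rot: [-3.142, -0.0, 3.025]
contact_force: [0.1, -0.4, -4.0]
opening: 0.198
grasp_force: 59.4
```

```bash
python3 -m inch '[[0,0,0.0005,0,0,0,1],[0,0,0,0,0,0,1],[0,0,0,0,0,0,1]]';python3 -m inch '[[0,0,0.0005,0,0,0,1],[0,0,0,0,0,0,1],[0,0,0,0,0,0,1]]'
```

```text
clock: 11.05
eef_pos: [475.8, -12.5, 70.8]
tcp_rot: [-3.142, 0.0, 3.025]
contact_force: [-0.2, 0.1, -4.2]
opening: 0.204
grasp_force: 59.4
clock: 11.35
eef_pos: [475.9, -12.5, 70.4]
tcp_rot: [3.142, 0.0, 3.025]
contact_force: [-1.2, 0.3, 0.4]
opening: 0.201
grasp_force: 60.0
```

The weight has come off the wrist, so the plate is resting on the battens. I'll let go slowly and then retreat.

```bash
python3 -m inch '[[0,0,0,0,0,0,0.6],[0,0,0,0,0,0,0.5],[0,0,0,0,0,0,0.4],[0,0,0,0,0,0,0.2],[0,0,0,0,0,0,-0.2],[0,0,0,0,0,0,-0.6],[0,0,0,0,0,0,-0.6],[0,0,0,0,0,0,-0.6]]' 20
python3 -m inch '[[0,0,-0.005,0,0,0,-0.6],[0,0,-0.015,0,0,0,-0.6],[0,0,-0.03,0,0,0,-0.6],[0,0,-0.04,0,0,0,-0.6],[0,0,-0.04,0,0,0,-0.6],[0,0,-0.04,0,0,0,-0.6],[0,0,0,0,0,0,-0.6],[0,0,0,0,0,0,-0.6]]'
python3 - <<'E'
from h import *
from rig import r,eyes
import cv2
f=eyes.grab_frame("side");cv2.imwrite("pics/s5.png",f["img"]);print(r.sense()["contact_force"])
E
```

```text
clock: 12.15
eef_pos: [475.9, -12.5, 70.3]
tcp_rot: [-3.142, 0.0, 3.025]
contact_force: [-0.1, -0.5, 0.5]
opening: 0.798
grasp_force: 0.0
clock: 12.95
eef_pos: [476.2, -12.5, 241.3]
tcp_rot: [3.141, 0.002, 3.025]
contact_force: [-0.2, -0.7, -0.3]
opening: 0.8
grasp_force: 0.0
[ 0.12720241 -0.058104   -0.59610432]
```

View pics/s5.png

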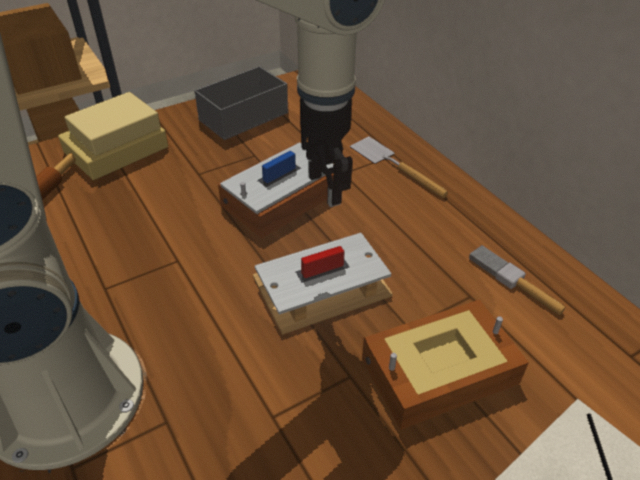

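The side view shows the red plate flat on both battens with its centre near (323,270). The mould is still at its original pixels, the blue plate hasn't moved and the gripper is clear. I'll hand it in.

```bash
python3 -c "
from rig import r
print(r.sign_off())"
```

```text
the job is handed in; nothing more can be done
None
```

The red-handled plate came straight up off its pins and now lies flat on both battens, centred on the rest to within a few mm by my measurements; the mould and blue plate look unmoved in the last picture, and the job is handed in with no verdict returned.

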